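# Fit the rod carriage to the bench dovetail rail and clamp it

## Robot

A 7-joint arm with a two-finger parallel gripper is mounted at the origin on the work surface; the furniture and walls round the work are solid. World frame = base frame: x ahead of the robot, y to its left, z up, the work surface at z = 0. Lengths are in m, angles in rad, forces in N, time in s.
With the tool pointing down it reaches from about 0.425 to 1.025 m from the base axis. Payload 3.6 kg.
Tool frame: the origin (TCP) lies on the centre line of the jaws, within the pads' length; the fingertips stand 22 mm ahead of it and the grasp point (between the pads) lies 3 mm ahead of it; z points along the fingers, y is the line along which they close (so a half turn about z gives the same grasp; the last joint's range is limited). The gripper opens to 85 mm and grips with 20 to 120 N. Pads are 22 mm wide; open, the fingers measure 114 mm over their backs; the gripper's body (76 mm by 85 mm) begins 54 mm behind the grasp point. The pads swing forward as they close: fully open they stand 13 mm farther back than shut.
Start: joints at [1.159, 0.591, 0.048, 1.609, -0.033, 0.943, -0.034], TCP at [0.227, -0.688, 0.217] pointing down, gripper open.
Joint ranges: [-2.69, 2.69], [-0.47, 2.24], [-1.27, 1.36], [0.19, 2.51], [-1.53, 4.68], [0.08, 2.07], [-3.09, 3.09]. Speed limits (rad/s): [2.57, 2.57, 3.14, 3.14, 3.14, 3.14, 3.14].

## Interface

Orientations are given as a rotation vector (axis times angle).
In Python, from station import robot gives the robot as it stands.
- The arm moves only by the tool jog_arm, never from a script. Its argument "plan" is text: rows parted by semicolons, each of 7 numbers parted by spaces: the opening in per cent of the stroke, from 0 (shut) to 100 (fully open), then the shift along the tool's x, y, z in mm, then the turn, a rotation vector about the tool's x, y, z in rad. A call has 1 to 5 rows; each row shifts and turns the commanded pose from where the row before left it, along the tool's axes as they then stand; what a row does not reach is not made up. A row lasts 1/12 s, in which the tool goes at most 41.7 mm and 7.16 degrees, less where a joint would pass 70% of its speed; a pose out of reach is approached as far as the arm can. A call is refused whole if a number of a shift passes 41.7 or a number of a turn 0.125, either way. A call with a gripper value outside its range is refused whole. The fingers move at their own pace and stop on an object; "force" is the grip in N (left out, the last holds). Time passes only in rows, so rows that do not move let the fingers close. It gives the time, the measured TCP pose, the force, the opening and the grip force at its end, in the units of the state.
- robot.observe(): the state, without advancing time (a new reading comes with each control period).
- robot.grab_frame(name): name is "scene" or "top" or "wrist"; returns (picture, depth): 400x640x3 uint8, red, green, blue; 400x640 float32, m along the optical axis (not along the pixel's ray), 0 where there is no reading.
- robot.camera_model(name): a dict with "camera_matrix" (3x3 intrinsics, pixels), "T" (4x4, takes a point from camera to world coordinates); the wrist camera has in their place "tool_from_camera" (4x4, takes a point from camera to tool coordinates, whose origin is the TCP and whose axes are the flange's). Camera axes: x right, y down, z forward; pixel columns grow to the right and rows downward; lengths in m; the calibration is good to about 2 mm. A picture is of the moment at which its call begins: read the wrist's pose just before it. camera_model takes no time and is no camera call.
- robot.close_job(): hands the job in; it is judged then, once.
Trained networks look in the newest picture that a camera, given by its name, has taken for a name from the list of things; names that differ only in an ending like _2 or _b are one class to them, and where a whole thing is asked for, a point or a joint stands for the part that bears it (a point fixed in the world has none). Each returns a list of dicts, best first, with "score" (0 to 1); they miss things now and then, are a little off and sometimes report something else, mostly with a low value. They report only what shows in the picture. A call takes as long as a camera call.
- robot.look_for(camera, query): "centre" ([column, row] in pixels, amid what is visible of it).
- robot.spot_point(camera, query): "centre" ([column, row] in pixels: a listed point, or the origin of a listed thing).
The state is a dict: "clock": time; "joint_positions": joint angles; "joint_velocities": joint speeds; "joint_torque": joint torques, N m; "ee_pos": TCP position; "eef_rot": TCP orientation; "ft_force": force on the tool from outside, world axes, zero at the start; "ft_torque": the same for the moment, N m; "gripper_width": finger opening in m; "grip_force": force on a finger pad.
Only numpy, scipy, OpenCV 4.12 (cv2) and the standard library are available. Lean on these libraries where they do the work, as an engineer would, in place of code of your own. Each camera call takes 0.05 s, during which the arm holds its last target. There are 200 camera calls.

## Task

Pick up the loose carriage, slide it onto the dovetail rail from the rail's open end and, with its clamp still loose, push it gently fully home against the end stop. Then turn its side clamp knob clockwise until the clamp is snug on the rail: feel for the bite with the side play taken up, go about 15 degrees past it without overtightening, and let go. Leave the other things on the bench where they are.

Things in the scene. Friction and masses are not known exactly. Their poses are not given: they have to be found in the camera images.
- rail: Fixed grey aluminium dovetail rail on a dark foot plate 130x74x10 mm. Origin: underside of the plate, mid rail. x runs along the rail to its stop, z up. Bar: full section x -50..50, 100 mm long; top face z 30, 40 mm wide; from z 27 flanks slope in to 28 mm at z 18, stem 26 mm below. Open end at -x: tapered nose x -60..-50, 3 mm less per side, 1.7 mm lower. Mounted carriage's origin: z 14.5.
- rail_stop: Dark steel end stop fixed across the closed end of the rail: 10 mm thick (rail x 50..60), 50 mm wide, top at z 35. Its frame is that of the rail. A carriage that is home touches it with its end face; its centre is then at rail x = 20 mm. It must not be hit or pressed with more than 25 N.
- rail_mouth (a point): Point at the tip of the rail's open end: on the centre line, 60 mm before the rail's middle (rail x = -60 mm), at the height of the rail's top face, z = 30 mm.
- rail_home (a point): Point on the face of the end stop that meets the carriage: on the centre line, rail x = +50 mm, z = 30 mm. A carriage that is home has its centre 30 mm before this point.
- carriage: Aluminium carriage, about 0.3 kg: 60 mm along x (slide), 64 wide, top plate z 15.5..22.5, open channel below, knob lug at +y out to y 58. Origin: centre of underside. Far jaw inside at -y, moving pad at +y. With its origin at z 14.5 the plate rests on the rail's top. Side clearance at start: 1.1 to 3.5 mm at the far jaw (differs), 1.4 to 2 at the pad; lift play 1.5 mm. Goes on either way round.
- carriage_block (a point): Grip point on the dark steel rod block on the carriage: 26x26 mm, z 22.5..56.5 above the carriage's underside, centred on it; this point is at z 45, 22.5 mm above the plate. Gripped along the carriage's x, one finger stands before and one behind it over the plate; they clear the end stop, which is lower than the plate's top, and the knob.
- clamp_knob (a joint): Clamp knob angle, rad; grows clockwise seen from above, which tightens. Starts loose at -0.2..-0.05. Turns with a steady drag of 0.15 N m and stays where left: grip it firmly (20 mm pads: about 40 N). The clamp bites at an angle that differs each time, 0.55 to 1.2; from there the torque rises by 0.3 N m per rad. Snug: 0.25 rad past the bite; 0.4 is too tight.
- knob_grip (a point): Grip point of the black wing knob: upright bar 34 long x 10 thick x 22 mm high, on a vertical axis at carriage (0, 46) mm. This point is on the axis, mid height of the bar, 47 mm above the carriage's underside; its x axis runs along the bar, y across its 10 mm thickness. The lug top is 25 mm below it.
- clamp_pad: Brass pad, 36 mm long, in the carriage at +y; the knob drives it along -y to the rail's flank, 4 mm per rad. It first takes up the play, drawing the carriage sideways (its +y) by 1 to 3.5 mm until the far jaw lies on the rail. A stiffly held knob hinders that and gives a false bite: draw the carriage over first. Snug: it presses the rail with 9 to 33 N, 9 N more per 0.1 rad.
- screwdriver: Screwdriver with a blue handle lying on the bench, 160 mm long; a bystander to leave alone. Origin under its middle.
- tin_box: Small grey tin box, 63x89x23 mm, on the bench; a bystander to leave alone. Origin under its middle.
- hex_key: Black L-shaped hex key, 78 mm long, lying on the bench; a bystander to leave alone. Origin under its middle.
- tape_measure: Red tape measure, 37x73x62 mm, standing on the bench; a bystander to leave alone. Origin under its middle.

How it is judged:
By the outcome, as a careful person would: the job done as asked, in the order asked, and still so for the second after the job is handed in, with the robot touching nothing.
It also fails if it takes over 72 s, if anything falls off the work surface, if the arm or the gripper's body presses on something with over 40 N, if the wrist force passes 120 N, or if a joint passes its speed limit or range.

## Working session

There is one attempt and no reset: what is moved stays moved. The work goes in short steps, Python scripts to look and compute and a tool call to move; the robot and the scene stay as the last step left them, time stands still between calls to the robot, and variables do not carry over. Pictures are saved under pics/ and viewed, at most 10 in all, crops included, and the job is handed in when it is done.

Besides the shell and the picture viewer there is one more tool, called after "Request:" in YAML: its name, and indented under it one key for each argument. jog_arm: Moves the arm, as the interface text tells. Its arguments: {"type":"object","properties":{"plan":{"type":"string"},"force":{"type":"number"}},"required":["plan"]}

```bash
mkdir -p pics; ls
cat > h.py <<'E'
import numpy as np, cv2
from scipy.spatial.transform import Rotation as R
from station import robot
def world(cam,K,T,px,d):
    K=np.array(K); p=np.linalg.inv(K)@np.array([px[0],px[1],1.])*d
    return (np.array(T)@np.append(p,1))[:3]
def tf(cam):
    m=robot.camera_model(cam)
    if 'T' in m: return np.array(m['camera_matrix']),np.array(m['T'])
    s=robot.observe(); W=np.eye(4); W[:3,:3]=R.from_rotvec(s['eef_rot']).as_matrix(); W[:3,3]=s['ee_pos']
    return np.array(m['camera_matrix']),W@np.array(m['tool_from_camera'])
def ray(K,T,px,z):
    d=T[:3,:3]@np.linalg.inv(K)@np.array([px[0],px[1],1.]); o=T[:3,3]
    return o+d*(z-o[2])/d[2]
def cloud(cam):
    K,T=tf(cam); im,dep=robot.grab_frame(cam)
    v,u=np.mgrid[0:400,0:640]; p=np.stack([(u-K[0,2])/K[0,0]*dep,(v-K[1,2])/K[1,1]*dep,dep],-1)
    P=p@T[:3,:3].T+T[:3,3]; P[dep==0]=np.nan
    return im,P,K,T
E
python3 - <<'E'
from h import *
s=robot.observe(); print(s['clock'],s['ee_pos'],s['eef_rot'],s['gripper_width'],s['ft_force'])
out=[]
for c in ['top','scene']:
    im,P,K,T=cloud(c); np.savez(f'{c}.npz',im=im,P=P,K=K,T=T)
    print(c,T[:3,3].round(3))
    for q in ['rail','rail_mouth','rail_home','carriage','carriage_block','knob_grip']:
        for r in robot.spot_point(c,q)[:2]:
            u,v=np.array(r['centre']).round().astype(int)
            print(q,round(r['score'],2),u,v,P[v,u].round(3) if 0<=u<640 and 0<=v<400 else '')
    cv2.imwrite(f'pics/{c}.png',im[:,:,::-1])
E
```

```text
pics
0.0 [ 0.226961   -0.68763602  0.21553729] [-3.09955546e+00 -4.98400492e-01  7.71809273e-04] 0.08544812395289823 [ 0.59969638  0.31434757 -0.73573182]
top [ 0.302 -0.122  0.998]
rail 0.75 318 176 [ 0.54  -0.128  0.029]
rail_mouth 0.94 340 173 [ 0.557 -0.185 -0.002]
rail_home 0.81 293 176 [ 0.537 -0.067  0.035]
carriage 0.57 375 205 [ 0.471 -0.27   0.032]
carriage_block 0.66 382 202 [ 0.474 -0.283  0.056]
knob_grip 0.38 389 219 [ 0.433 -0.299  0.06 ]
scene [0.095 0.501 0.509]
rail 0.89 300 217 [ 0.529 -0.085  0.03 ]
rail_home 0.88 294 218 [ 0.533 -0.068  0.035]
carriage 0.55 362 199 [ 0.463 -0.256  0.017]
knob_grip 0.51 382 187 [ 0.427 -0.289  0.047]
knob_grip 0.22 421 204 [ 0.332 -0.317  0.017]
```

View pics/top.png

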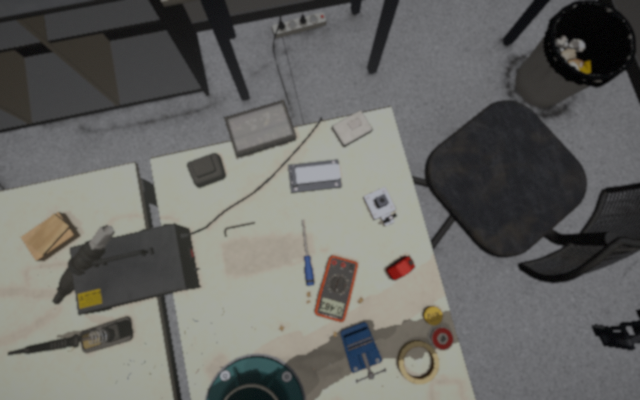

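View pics/scene.png

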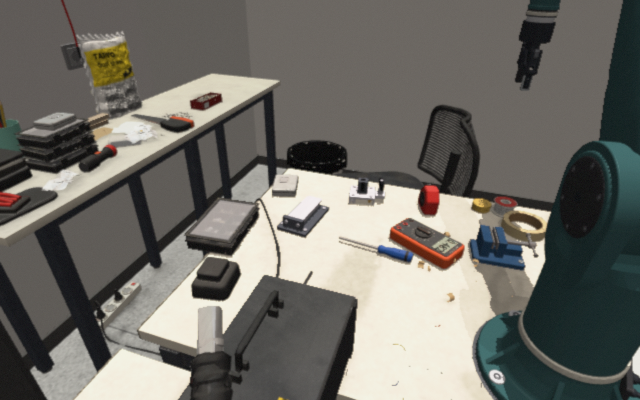

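Run:
```python
from h import *
d=np.load('top.npz'); P=d['P']; z=P[...,2]
m=np.isfinite(z)
def rect(n,lo,hi,x,y):
    k=m&(z>lo)&(z<hi)&(P[...,0]>x[0])&(P[...,0]<x[1])&(P[...,1]>y[0])&(P[...,1]<y[1])
    q=P[k]; 
    if len(q)<5: print(n,len(q)); return
    r=cv2.minAreaRect(q[:,:2].astype(np.float32)*1000); b=cv2.boxPoints(r)
    print(n,len(q),np.round(r[0],1),np.round(r[1],1),round(r[2],1),'zmed',np.median(q[:,2]).round(4)); print(b.round(0).tolist())
rect('railtop',.025,.0325,(.45,.62),(-.2,-.04))
rect('plate',.006,.014,(.45,.62),(-.21,-.03))
rect('stop',.033,.045,(.45,.62),(-.12,-.03))
rect('carplate',.017,.027,(.38,.56),(-.35,-.2))
rect('block',.05,.07,(.44,.56),(-.35,-.2))
rect('knob',.045,.07,(.38,.445),(-.35,-.2))
```

```text
railtop 649 [ 543.7 -120.3] [ 48.4 121.1] 7.3 zmed 0.0299
[[512.0, -63.0], [527.0, -183.0], [575.0, -177.0], [560.0, -57.0]]
plate 689 [ 564.2 -106.2] [115.6 147.9] 8.2 zmed 0.01
[[496.0, -41.0], [517.0, -188.0], [632.0, -171.0], [611.0, -25.0]]
stop 87 [540.7 -84.8] [48.9 46.9] 8.3 zmed 0.0348
[[513.0, -65.0], [520.0, -111.0], [568.0, -104.0], [562.0, -58.0]]
carplate 529 [ 466.7 -286.3] [89.9 59.9] 26.1 zmed 0.0224
[[413.0, -279.0], [440.0, -333.0], [520.0, -293.0], [494.0, -240.0]]
block 138 [ 462.9 -289.6] [61.3 26.8] 29.8 zmed 0.0565
[[430.0, -293.0], [443.0, -316.0], [496.0, -286.0], [483.0, -263.0]]
knob 57 [ 436.7 -300.5] [ 9.8 33.6] 34.6 zmed 0.0578
[[423.0, -289.0], [442.0, -317.0], [450.0, -312.0], [431.0, -284.0]]
```

The top view shows the rail at (315,176) with its stop on the left at (293,176). The carriage is at (380,205), with its knob toward the robot at (389,219). The bystanders are the screwdriver (307,252), hex key (240,228), tape measure (400,267) and tin box (352,128). The scene view agrees with this: rail at (303,216), carriage at (366,190). The measured heights match the sizes given.

I'm moving over the carriage for a closer look with the wrist camera.

Request:
jog_arm:
  plan: "100 30 -25.5 0 0 0 0; 100 30 -25.5 0 0 0 0; 100 30 -25.5 0 0 0 0; 100 30 -25.5 0 0 0 0; 100 30 -25.5 0 0 0 0"

```text
clock: 1.12
ee_pos: [0.3304, -0.5189, 0.2169]
eef_rot: [3.101, 0.498, 0.0]
ft_force: [0.3, -0.2, -0.2]
gripper_width: 0.0854
grip_force: 0.0
```

Request:
jog_arm:
  plan: "100 30 -25.5 0 0 0 0; 100 30 -25.5 0 0 0 0; 100 30 -25.5 0 0 0 0; 100 30 -25.5 0 0 0 0; 100 0 0 0 0 0 0"

```text
clock: 1.53
ee_pos: [0.4179, -0.3767, 0.2169]
eef_rot: [-3.094, -0.519, -0.006]
ft_force: [0.3, 0.3, 0.4]
gripper_width: 0.0855
grip_force: 0.0
```

```bash
cat >> h.py <<'E'
def rect(P,n,lo,hi,c,r):
    z=P[...,2]; k=np.isfinite(z)&(z>lo)&(z<hi)&(np.hypot(P[...,0]-c[0],P[...,1]-c[1])<r)
    q=P[k]
    if len(q)<20: print(n,len(q)); return
    rr=cv2.minAreaRect(q[:,:2].astype(np.float32)*1000)
    print(n,len(q),'c',np.round(rr[0],1),'size',np.round(rr[1],1),'ang',round(rr[2],1),'z',np.median(q[:,2]).round(4))
def pose():
    s=robot.observe(); M=R.from_rotvec(s['eef_rot']).as_matrix()
    print('tcp',np.round(s['ee_pos'],4),'tx ang',np.degrees(np.arctan2(M[1,0],M[0,0])).round(2),'tz',M[:,2].round(3),'w',round(s['gripper_width'],4),'F',np.round(s['ft_force'],1),'T',np.round(s['ft_torque'],2),'t',round(s['clock'],2),'j7',s['joint_positions'].round(2) if hasattr(s['joint_positions'],'round') else np.round(s['joint_positions'],2))
E
python3 - <<'E'
from h import *
pose(); print(np.round(robot.camera_model('wrist')['tool_from_camera'],3).tolist(), robot.camera_model('wrist')['camera_matrix'])
im,P,K,T=cloud('wrist'); np.savez('w1.npz',im=im,P=P,K=K,T=T); cv2.imwrite('pics/w1.png',im[:,:,::-1]); pose()
print('centre',P[200,320],'corners',P[20,20],P[380,620])
for q in ['carriage','carriage_block','knob_grip','rail_mouth']:
    for r in robot.spot_point('wrist',q)[:1]:
        u,v=np.array(r['centre']).round().astype(int); print(q,r['score'],u,v,P[v,u].round(4))
rect(P,'block',.053,.06,(.478,-.281),.03); rect(P,'knob',.053,.061,(.437,-.3),.025); rect(P,'plate',.018,.027,(.478,-.281),.07)
E
```

```text
tcp [ 0.4179 -0.3767  0.2169] tx ang 19.04 tz [ 0.003  0.005 -1.   ] w 0.0855 F [0.3 0.3 0.4] T [ 0.1  -0.07 -0.03] t 1.53 j7 [ 0.65  0.39  0.    1.98 -0.01  0.78 -0.57]
[[-0.001, -0.946, -0.323, 0.084], [1.0, -0.002, 0.001, 0.0], [-0.001, -0.323, 0.946, -0.157], [0.0, 0.0, 0.0, 1.0]] [[290.6452933    0.         319.83334825]
 [  0.         290.6452933  201.11143924]
 [  0.           0.           1.        ]]
tcp [ 0.4154 -0.3808  0.217 ] tx ang 18.83 tz [ 0.002  0.002 -1.   ] w 0.0848 F [-0.  -0.6 -0.4] T [-0.03  0.01  0.01] t 1.58 j7 [ 0.66  0.39  0.01  1.98 -0.01  0.78 -0.57]
centre [ 0.37920158 -0.39012017 -0.00044968] corners [ 0.47110821 -0.00083256 -0.00058155] [-0.18223892 -2.01308764 -0.61520695]
carriage 0.87 261 99 [ 0.4811 -0.2907  0.0561]
carriage_block 0.64 251 98 [ 0.4787 -0.2808  0.0564]
knob_grip 0.55 266 145 [ 0.4377 -0.3085  0.0577]
block 668 c [ 479.2 -283.5] size [25.9 26.6] ang 25.7 z 0.0561
knob 287 c [ 437.8 -303.6] size [10.  33.9] ang 33.5 z 0.0573
plate 2560 c [ 467.4 -289.2] size [90.1 60.3] ang 25.6 z 0.0222
```

View pics/w1.png

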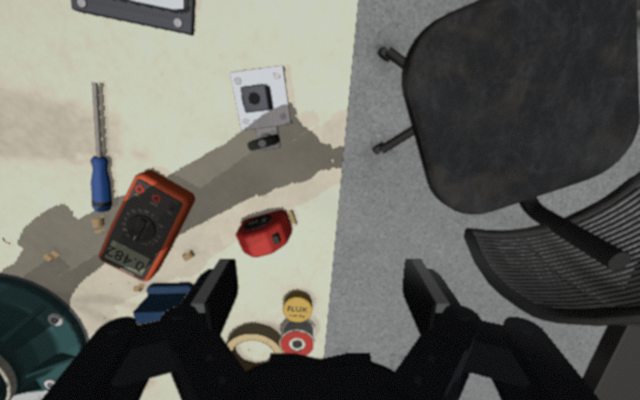

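The wrist view shows the carriage block at (256,97) and the knob bar at (264,142). The carriage is turned 25.7°, and all sizes and heights match. I'll go above it, align, and measure again once the arm has settled.

Request:
jog_arm:
  plan: "100 32 -25.2 0 0 0 0; 100 32 -25.2 0 0 0 0; 100 32 -25.2 0 0 0 0; 100 0 0 30 0 0 -0.065; 100 0 0 30 0 0 -0.065"

```text
clock: 2.2
ee_pos: [0.483, -0.2835, 0.158]
eef_rot: [3.057, 0.708, 0.009]
ft_force: [-1.1, -0.1, -0.5]
gripper_width: 0.0856
grip_force: 0.0
```

Request:
jog_arm:
  plan: "100 0 0 0 0 0 0; 100 0 0 0 0 0 0; 100 0 0 0 0 0 0; 100 0 0 0 0 0 0"

```text
clock: 2.53
ee_pos: [0.4796, -0.2861, 0.1583]
eef_rot: [3.062, 0.693, 0.003]
ft_force: [-0.2, -0.1, -0.8]
gripper_width: 0.0851
grip_force: 0.0
```

Run:
```python
from h import *
pose(); im,P,K,T=cloud('wrist'); np.savez('w2.npz',im=im,P=P,K=K,T=T); cv2.imwrite('pics/w2.png',im[:,:,::-1]); pose()
rect(P,'block',.052,.06,(.479,-.283),.03); rect(P,'knob',.053,.061,(.437,-.3),.025); rect(P,'plate',.018,.027,(.478,-.281),.07)
rect(P,'stop',.033,.04,(.537,-.07),.05);rect(P,'rail',.0275,.0322,(.545,-.125),.08)
d=np.load('top.npz')['P']; rect(d,'block_top',.052,.06,(.478,-.28),.03)
```

```text
tcp [ 0.4796 -0.2861  0.1583] tx ang 25.5 tz [ 0.002 -0.002 -1.   ] w 0.0851 F [-0.2 -0.1 -0.8] T [ 0.04  0.   -0.02] t 2.53 j7 [ 0.49  0.46 -0.04  2.04  0.03  0.64 -0.7 ]
tcp [ 0.4798 -0.2858  0.1584] tx ang 25.54 tz [ 0.003 -0.002 -1.   ] w 0.0852 F [ 0.1  1.1 -0.4] T [-0.05  0.01 -0.01] t 2.58 j7 [ 0.49  0.46 -0.04  2.04  0.03  0.64 -0.7 ]
block 741 c [ 479.2 -282.9] size [25.7 25.5] ang 25.9 z 0.0562
knob 334 c [ 438.3 -302.9] size [ 9.8 33.7] ang 33.0 z 0.0572
plate 2737 c [ 470.4 -287.6] size [83.4 60. ] ang 25.7 z 0.0222
stop 700 c [536.2 -69.7] size [44.6 11.3] ang 8.1 z 0.0345
rail 6422 c [ 547.4 -123.5] size [ 46.5 121. ] ang 11.2 z 0.0297
block_top 113 c [ 478.1 -280.8] size [25.6 26.5] ang 27.4 z 0.0563
```

Request:
jog_arm:
  plan: "100 0.9 -2.9 36 0 0 0; 100 0 0 36 0 0 0; 100 0 0 26 0 0 0; 100 0 0 10 0 0 0; 100 0 0 0 0 0 0"

```text
clock: 3.0
ee_pos: [0.4777, -0.2809, 0.0475]
eef_rot: [-3.061, -0.697, 0.004]
ft_force: [-0.1, 1.2, 0.8]
gripper_width: 0.0849
grip_force: 0.0
```

Request:
jog_arm:
  plan: "20 0 0 0 0 0 0; 20 0 0 0 0 0 0; 20 0 0 0 0 0 0; 20 0 0 0 0 0 0; 20 0 0 0 0 0 0"
  force: 60

```text
clock: 3.42
ee_pos: [0.4794, -0.2814, 0.0498]
eef_rot: [3.061, 0.699, 0.003]
ft_force: [0.1, 0.5, 0.4]
gripper_width: 0.0255
grip_force: 0.0
```

Run:
```python
from h import *
pose()
P=np.load('w2.npz')['P']; z=P[...,2]
# rail top edges: fit in rotated frame
for a in np.arange(7,10.1,.5):
    t=np.radians(90+a); ex=np.array([np.cos(t),np.sin(t)]); ey=np.array([-np.sin(t),np.cos(t)])
    k=np.isfinite(z)&(z>.0285)&(z<.0315)&(np.hypot(P[...,0]-.547,P[...,1]+.123)<.075)
    q=P[k][:,:2]; x=q@ex;y=q@ey
    m=np.median(y); k=abs(y-m)<.03; print(a,'x',np.percentile(x[k],[.5,99.5]).round(4),'y',np.percentile(y[k],[.5,1,2,50,98,99,99.5]).round(4))
```

```text
tcp [ 0.4794 -0.2814  0.0498] tx ang 25.71 tz [ 0.002 -0.001 -1.   ] w 0.0255 F [0.1 0.5 0.4] T [-0.02  0.03  0.  ] t 3.42 j7 [ 0.47  0.63 -0.03  2.1   0.05  0.41 -0.72]
7.0 x [-0.2474 -0.1386] y [-0.5476 -0.5472 -0.5467 -0.5281 -0.5081 -0.5074 -0.5069]
7.5 x [-0.2521 -0.1432] y [-0.5456 -0.5454 -0.545  -0.5264 -0.5065 -0.506  -0.5055]
8.0 x [-0.2566 -0.1478] y [-0.5438 -0.5436 -0.5432 -0.5247 -0.5048 -0.5043 -0.5041]
8.5 x [-0.2613 -0.1523] y [-0.5421 -0.5419 -0.5415 -0.5229 -0.503  -0.5026 -0.5024]
9.0 x [-0.2659 -0.1568] y [-0.5405 -0.5401 -0.5397 -0.521  -0.5012 -0.5007 -0.5004]
9.5 x [-0.2704 -0.1613] y [-0.5389 -0.5384 -0.5379 -0.5192 -0.4994 -0.4988 -0.4983]
10.0 x [-0.2749 -0.1658] y [-0.5373 -0.5369 -0.5361 -0.5173 -0.4974 -0.4967 -0.4962]
```

Request:
jog_arm:
  plan: "0 0 0 0 0 0 0; 0 0 0 0 0 0 0; 0 0 0 -10 0 0 0; 0 0 0 -20 0 0 0; 0 0 0 -25 0 0 0"
  force: 80

```text
clock: 3.83
ee_pos: [0.4775, -0.2803, 0.1035]
eef_rot: [-3.06, -0.699, 0.005]
ft_force: [0.6, -1.0, 0.2]
gripper_width: -0.0001
grip_force: 0.0
```

Request:
jog_arm:
  plan: "0 24 -2 0 0 0 0; 0 24 -2 0 0 0 0; 0 24 -2 0 0 0 0; 0 24 -2 0 0 0 0; 0 0 0 0 0 0 0.075"

```text
clock: 4.25
ee_pos: [0.568, -0.2279, 0.105]
eef_rot: [-3.085, -0.592, -0.011]
ft_force: [0.4, 1.0, 0.7]
gripper_width: -0.0001
grip_force: 0.0
```

Request:
jog_arm:
  plan: "0 0 0 0 0 0 0.075; 0 0 0 0 0 0 0.075; 0 0 0 0 0 0 0.08; 0 0 0 0 0 0 0; 0 0 0 0 0 0 0"

```text
clock: 4.67
ee_pos: [0.5618, -0.232, 0.1042]
eef_rot: [3.133, 0.229, 0.0]
ft_force: [0.3, 0.2, -0.3]
gripper_width: -0.0
grip_force: 0.0
```

Run:
```python
from h import *
pose(); im,P,K,T=cloud('wrist'); np.savez('w3.npz',im=im,P=P,K=K,T=T); cv2.imwrite('pics/w3.png',im[:,:,::-1]); pose()
d=np.load('top.npz')['P']; rect(d,'tin',.018,.027,(.66,-.21),.08)
```

```text
tcp [ 0.5618 -0.232   0.1042] tx ang 8.37 tz [ 0. -0. -1.] w -0.0 F [ 0.3  0.2 -0.3] T [-0.05  0.02 -0.01] t 4.67 j7 [ 0.28  0.59  0.06  1.96 -0.06  0.59 -1.05]
tcp [ 0.5617 -0.2321  0.1041] tx ang 8.36 tz [ 0. -0. -1.] w 0.0 F [ 0.1 -0.7  0.7] T [-0.01  0.   -0.03] t 4.72 j7 [ 0.28  0.59  0.06  1.96 -0.06  0.59 -1.05]
tin 766 c [ 672.1 -210.6] size [62.9 87.6] ang 31.7 z 0.0223
```

View pics/w3.png

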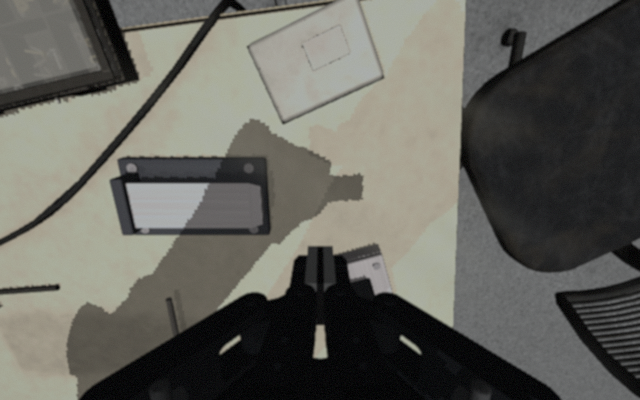

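The gripper is shut on nothing, with the rail at (195,205) and part of the carriage showing at (370,270). So the grasp failed. I'll back off and check where the carriage is now.

Request:
jog_arm:
  plan: "100 0 -20 -40 0 0 0; 100 0 20 -40 0 0 0; 100 0 20 0 0 0 0; 100 0 20 0 0 0 0; 100 0 0 0 0 0 0"

```text
clock: 5.13
ee_pos: [0.5678, -0.2776, 0.1799]
eef_rot: [3.129, 0.219, 0.004]
ft_force: [-0.3, -1.2, -0.3]
gripper_width: 0.0604
grip_force: 0.0
```

Request:
jog_arm:
  plan: "100 -30 10 0 0 0 0; 100 0 0 0 0 0 0; 100 0 0 0 0 0 0; 100 0 0 0 0 0 0"

```text
clock: 5.47
ee_pos: [0.539, -0.2854, 0.1781]
eef_rot: [-3.133, -0.226, 0.0]
ft_force: [-0.2, 0.2, 0.6]
gripper_width: 0.0854
grip_force: 0.0
```

Run:
```python
from h import *
pose(); im,P,K,T=cloud('wrist'); np.savez('w4.npz',im=im,P=P,K=K,T=T); cv2.imwrite('pics/w4.png',im[:,:,::-1]); pose()
rect(P,'block',.052,.06,(.479,-.283),.035); rect(P,'knob',.053,.061,(.437,-.3),.025); rect(P,'plate',.018,.027,(.478,-.281),.07)
im,P,K,T=cloud('top'); rect(P,'block_top',.052,.06,(.478,-.28),.035); rect(P,'knob_top',.052,.06,(.437,-.3),.025)
```

```text
tcp [ 0.539  -0.2854  0.1781] tx ang 8.26 tz [-0.     0.001 -1.   ] w 0.0854 F [-0.2  0.2  0.6] T [ 0.01  0.01 -0.01] t 5.47 j7 [ 0.36  0.49  0.07  1.91 -0.05  0.74 -0.96]
tcp [ 0.5397 -0.285   0.1782] tx ang 8.32 tz [ 0.     0.001 -1.   ] w 0.0855 F [ 0.4  0.3 -0.8] T [-0.01 -0.02 -0.03] t 5.52 j7 [ 0.36  0.49  0.07  1.91 -0.05  0.74 -0.96]
block 553 c [ 479.1 -283.1] size [26.7 26.4] ang 26.5 z 0.056
knob 259 c [ 438.1 -303.2] size [10.1 33.2] ang 33.4 z 0.0571
plate 1960 c [ 470.1 -287.4] size [84.7 60.3] ang 25.6 z 0.0221
block_top 0
knob_top 0
```

View pics/w4.png

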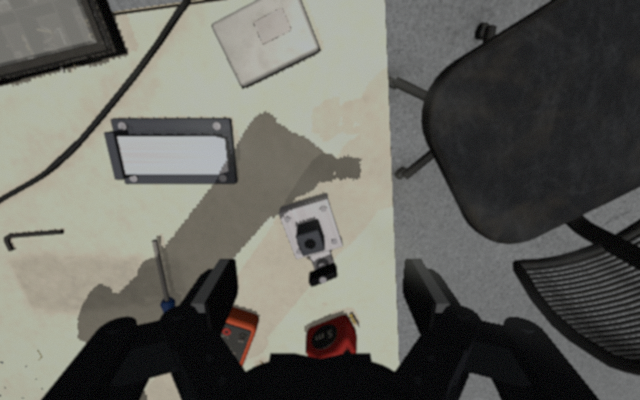

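The view shows the carriage undisturbed, with its block at (308,237) and its knob at (322,270). So the pads must have closed above the block. I'll check where the fingertips really are in the tool frame, using the saved wrist depth.

Run:
```python
from h import *
for n in ['w3','w4']:
    d=np.load(n+'.npz'); P=d['P']; K,T=d['K'],d['T']
    W=T@np.linalg.inv(np.array(robot.camera_model('wrist')['tool_from_camera']))
    Q=(P-W[:3,3])@W[:3,:3]   # tool coords
    k=np.isfinite(Q[...,0])&(np.abs(Q[...,0])<.03)&(np.abs(Q[...,1])<.07)&(Q[...,2]<.03)&(Q[...,2]>-.08)
    q=Q[k]*1000
    print(n,len(q),'z max pct',np.percentile(q[:,2],[50,90,98,99.8]).round(1))
    for s in (-1,1):
        t=q[(q[:,1]*s>0)]; t=t[t[:,2]>np.percentile(t[:,2],90)]; print(s,'tip x',t[:,0].min().round(1),t[:,0].max().round(1),'y',t[:,1].min().round(1),t[:,1].max().round(1),'z',t[:,2].max().round(1))
    for px in [(225,265),(230,290),(415,265),(318,249),(312,255),(320,265)]: print(px,(Q[px[1],px[0]]*1000).round(1))
```

```text
w3 12583 z max pct [-69.3 -41.9 -24.9 -18.6]
-1 tip x 6.4 12.7 y -13.4 -0.0 z -16.9
1 tip x 6.6 12.6 y 0.4 13.8 z -16.9
(225, 265) [-73.7 -96.7 103.7]
(230, 290) [-104.   -94.7  103.9]
(415, 265) [-74.5  98.1 104.4]
(318, 249) [ 11.6  -0.6 -21.4]
(312, 255) [ 11.5  -3.6 -27.5]
(320, 265) [ 11.2   0.4 -36.5]
w4 9666 z max pct [-65.3 -39.4 -31.5 -28.1]
-1 tip x -10.6 12.5 y -55.8 -42.0 z -27.2
1 tip x -11.1 12.5 y 42.3 56.3 z -26.2
(225, 265) [ 11.4 -44.4 -36.8]
(230, 290) [  0.  -42.2 -40.3]
(415, 265) [ 11.5  45.2 -37.1]
(318, 249) [-65.1  -1.6 121.6]
(312, 255) [-92.2  -9.1 156.9]
(320, 265) [-97.3   0.6 142.3]
```

The depth shows the fingertips 17 mm behind the reported TCP when shut, where the notes say 22 mm ahead. So the real grasp point lies about 36 mm behind the reported TCP, 39 mm off the documented value. The missed grasp fits this. I'll regrasp with the TCP 40 mm lower.

Request:
jog_arm:
  plan: "100 -29.5 -5.3 0 0 0 0; 100 -29.5 -5.3 0 0 0 0; 100 0 0 0 0 0 -0.101; 100 0 0 0 0 0 -0.101; 100 0 0 0 0 0 -0.102"

```text
clock: 5.98
ee_pos: [0.4796, -0.2831, 0.1784]
eef_rot: [-3.061, -0.707, -0.0]
ft_force: [0.2, -0.5, 0.5]
gripper_width: 0.0858
grip_force: 0.0
```

Request:
jog_arm:
  plan: "100 0 0 40 0 0 0; 100 0 0 40 0 0 0; 100 0 0 30 0 0 0; 100 0 0 0 0 0 0; 100 0 0 0 0 0 0"

```text
clock: 6.4
ee_pos: [0.479, -0.2827, 0.0671]
eef_rot: [-3.06, -0.699, 0.004]
ft_force: [0.3, -1.2, 0.5]
gripper_width: 0.0856
grip_force: 0.0
```

Run:
```python
from h import *
pose(); im,P,K,T=cloud('wrist')
W=T@np.linalg.inv(np.array(robot.camera_model('wrist')['tool_from_camera'])); Q=((P-W[:3,3])@W[:3,:3])*1000
k=np.isfinite(Q[...,0])&(np.abs(Q[...,0])<30)&(np.abs(Q[...,1])<70)
cv2.imwrite('pics/w5.png',im[:,:,::-1])
rect(P,'block',.052,.06,(.479,-.283),.035); rect(P,'knob',.053,.061,(.437,-.3),.025); rect(P,'plate',.018,.027,(.478,-.281),.07)
```

```text
tcp [ 0.479  -0.2827  0.0671] tx ang 25.74 tz [-0.003  0.002 -1.   ] w 0.0856 F [ 0.3 -1.2  0.5] T [0.01 0.02 0.03] t 6.4 j7 [ 0.46  0.6  -0.01  2.09  0.01  0.45 -0.68]
block 1502 c [ 479.5 -283.3] size [26.  25.9] ang 24.8 z 0.0561
knob 686 c [ 438.2 -302.8] size [10.6 33.9] ang 33.6 z 0.0571
plate 4869 c [ 469.3 -288.1] size [86.5 60.1] ang 25.4 z 0.0221
```

View pics/w5.png

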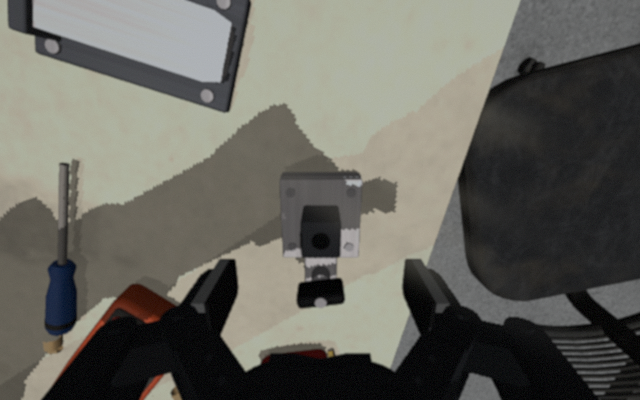

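The block at (320,230) is centred between the fingers, and the tips are clearly still above it. Lowering 57 mm and closing.

Request:
jog_arm:
  plan: "100 0 0 25 0 0 0; 100 0 0 20 0 0 0; 100 0 0 8 0 0 0; 100 0 0 4 0 0 0; 100 0 0 0 0 0 0"

```text
clock: 6.87
ee_pos: [0.4802, -0.2842, 0.0121]
eef_rot: [3.062, 0.698, 0.002]
ft_force: [0.3, 0.2, -0.1]
gripper_width: 0.0855
grip_force: 0.0
```

Request:
jog_arm:
  plan: "0 0 0 0 0 0 0; 0 0 0 0 0 0 0; 0 0 0 0 0 0 0; 0 0 0 0 0 0 0; 0 0 0 0 0 0 0"
  force: 70

```text
clock: 7.28
ee_pos: [0.4794, -0.2839, 0.0117]
eef_rot: [3.063, 0.698, 0.001]
ft_force: [-2.3, -1.0, 12.2]
gripper_width: 0.0256
grip_force: 15.4
```

Request:
jog_arm:
  plan: "0 0 0 0 0 0 0; 0 0 0 0 0 0 0; 0 0 0 0 0 0 0"

```text
clock: 7.53
ee_pos: [0.4796, -0.2841, 0.0119]
eef_rot: [3.063, 0.697, 0.001]
ft_force: [-0.7, 0.3, 6.2]
gripper_width: 0.0248
grip_force: 69.4
```

Request:
jog_arm:
  plan: "0 0 0 -6 0 0 0; 0 0 0 -14 0 0 0; 0 0 0 -15 0 0 0; 0 0 0 -15 0 0 0; 0 0 0 0 0 0 0"

```text
clock: 7.95
ee_pos: [0.4803, -0.2846, 0.0632]
eef_rot: [3.061, 0.697, 0.004]
ft_force: [-0.4, 0.1, -3.1]
gripper_width: 0.0251
grip_force: 69.3
```

Request:
jog_arm:
  plan: "0 24 -2 0 0 0 0; 0 24 -2 0 0 0 0; 0 24 -2 0 0 0 0; 0 24 -2 0 0 0 0; 0 0 0 0 0 0 0.075"

```text
clock: 8.37
ee_pos: [0.5686, -0.2302, 0.0605]
eef_rot: [-3.084, -0.591, -0.01]
ft_force: [1.2, 1.5, -4.8]
gripper_width: 0.0252
grip_force: 69.2
```

Request:
jog_arm:
  plan: "0 0 0 0 0 0 0.075; 0 0 0 0 0 0 0.075; 0 0 0 0 0 0 0.08; 0 0 0 0 0 0 0; 0 0 0 0 0 0 0"

```text
clock: 8.78
ee_pos: [0.5615, -0.2347, 0.0602]
eef_rot: [-3.133, -0.228, 0.003]
ft_force: [0.3, 0.7, -3.6]
gripper_width: 0.025
grip_force: 69.2
```

Run:
```python
from h import *
pose(); im,P,K,T=cloud('wrist'); np.savez('w6.npz',im=im,P=P,K=K,T=T); cv2.imwrite('pics/w6.png',im[:,:,::-1]); pose()
```

```text
tcp [ 0.5615 -0.2347  0.0602] tx ang 8.31 tz [-0.002  0.    -1.   ] w 0.025 F [ 0.3  0.7 -3.6] T [-0.02 -0.04  0.02] t 8.78 j7 [ 0.26  0.66  0.09  1.98 -0.11  0.51 -1.  ]
tcp [ 0.5617 -0.2348  0.0604] tx ang 8.3 tz [-0.001  0.    -1.   ] w 0.025 F [-0.   1.5 -3.9] T [-0.02 -0.04  0.03] t 8.83 j7 [ 0.26  0.66  0.09  1.98 -0.11  0.51 -1.  ]
```

View pics/w6.png

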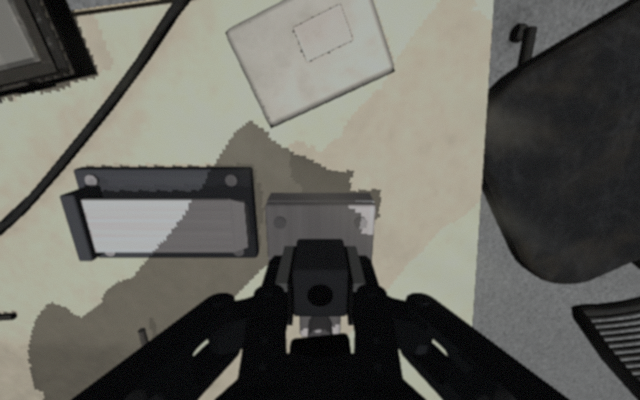

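The carriage is held at (320,215), and the rail is at (165,215) with its open end facing the carriage. Next I'll work out the alignment between the two from this one image.

```bash
cat > al.py <<'E'
from h import *
import sys
d=np.load(sys.argv[1]); P=d['P']; z=P[...,2]; oz=float(sys.argv[2])
W=d['T']@np.linalg.inv(np.array(robot.camera_model('wrist')['tool_from_camera']))
def fit(pts): # line through pts
    vx,vy,x0,y0=cv2.fitLine(pts.astype(np.float32)*1000,cv2.DIST_HUBER,0,.01,.01).ravel(); return np.array([vx,vy]),np.array([x0,y0])
def edges(k,e,half_ok,side,n=3):
    # bin along e, take extreme across
    q=P[k][:,:2]; f=np.array([-e[1],e[0]]); x=q@e; y=q@f*side
    out=[]
    for b in np.arange(half_ok[0],half_ok[1],.003):
        s=(x>=b)&(x<b+.003)
        if s.sum()>3: i=np.where(s)[0][np.argmax(y[s])]; out.append(q[i])
    return np.array(out)
t=np.radians(98.2); e=np.array([np.cos(t),np.sin(t)]); f=np.array([-e[1],e[0]])
o=np.array([.5464,-.1236])
X=(P[...,:2]-o)@e; Y=(P[...,:2]-o)@f
k=np.isfinite(z)&(abs(z-.030)<.0018)&(abs(X)<.05)&(abs(Y)<.03)
xo=o@e
A=edges(k,e,(xo-.045,xo+.045),1); B=edges(k,e,(xo-.045,xo+.045),-1)
for n,L in(('near',A),('far',B)):
    v,c=fit(L); v=v*np.sign(v@e); print('rail',n,'ang',np.degrees(np.arctan2(v[1],v[0])).round(2),'Y at X0', ((c+v*((o*1000-c)@v)-o*1000)@f).round(2),len(L))
rail_pts=P[k]; print('rail z',np.median(rail_pts[:,2]).round(4),'tilt fit',np.linalg.lstsq(np.c_[X[k],Y[k],np.ones(k.sum())],z[k],rcond=None)[0].round(4))
s=np.isfinite(z)&(abs(z-.035)<.0015)&(abs(Y)<.03)&(X>.03)&(X<.07); print('stop X',np.percentile(X[s],[1,5,50,95,99]).round(4),s.sum())
# carriage
tcp=W[:2,3]; print('tcp X,Y',((tcp-o)@e*1000).round(2),((tcp-o)@f*1000).round(2))
c=np.isfinite(z)&(abs(z-.0222-oz)<.003)&(np.hypot(P[...,0]-tcp[0],P[...,1]-tcp[1])<.05)
q=P[c]; x=X[c];y=Y[c]
print('plate n',c.sum(),'X',np.percentile(x,[.5,99.5]).round(4),'Y',np.percentile(y,[.5,99.5]).round(4),'tilt',np.linalg.lstsq(np.c_[x,y,np.ones(len(x))],q[:,2],rcond=None)[0].round(4))
xc=tcp@e
E=edges(c,e,(xc-.028,xc+.028),-1); v,cc=fit(E); v=v*np.sign(v@e)
print('plate far edge ang',np.degrees(np.arctan2(v[1],v[0])).round(2),'Y',((cc-o*1000)@f).round(2),len(E))
b=np.isfinite(z)&(abs(z-.0562-oz)<.003)&(np.hypot(P[...,0]-tcp[0],P[...,1]-tcp[1])<.03)
print('block X',np.percentile(X[b],[1,99]).round(4),'Y',np.percentile(Y[b],[1,99]).round(4),b.sum())
E
python3 al.py w6.npz .0484
```

```text
rail near ang 98.33 Y at X0 20.09 30
rail far ang 98.34 Y at X0 -20.28 30
rail z 0.0296 tilt fit [-0.0006 -0.0008  0.0296]
stop X [0.05   0.0505 0.0549 0.0595 0.0601] 913
tcp X,Y -112.09 0.88
plate n 4857 X [-0.1417 -0.0828] Y [-0.0313  0.0488] tilt [-0.0007  0.0031  0.0703]
plate far edge ang 98.07 Y -31.39 19
block X [-0.1364 -0.0882] Y [-0.0124  0.013 ] 3093
```

Request:
jog_arm:
  plan: "0 0.8 0 12 0 0 0; 0 0 0 12 0 0 0; 0 0 0 9 0 0 0; 0 0 0 0 0 0 0; 0 0 0 0 0 0 0"

```text
clock: 9.25
ee_pos: [0.562, -0.2347, 0.0268]
eef_rot: [-3.132, -0.224, 0.004]
ft_force: [1.3, -0.0, -3.8]
gripper_width: 0.0253
grip_force: 69.1
```

Request:
jog_arm:
  plan: "0 0 -8 0 0 0 0; 0 0 -8 0 0 0 0; 0 0 0 0 0 0 0; 0 0 0 0 0 0 0; 0 0 0 0 0 0 0"

```text
clock: 9.67
ee_pos: [0.5613, -0.2189, 0.0287]
eef_rot: [3.133, 0.225, 0.001]
ft_force: [0.2, 0.0, -3.1]
gripper_width: 0.0251
grip_force: 69.2
```

```bash
python3 - <<'E'
from h import *
pose(); im,P,K,T=cloud('wrist'); np.savez('w7.npz',im=im,P=P,K=K,T=T); pose()
E
python3 al.py w7.npz .0152
```

```text
tcp [ 0.5613 -0.2189  0.0287] tx ang 8.23 tz [ 0.001 -0.    -1.   ] w 0.0251 F [ 0.2  0.  -3.1] T [ 0.   -0.03  0.05] t 9.67 j7 [ 0.24  0.7   0.08  2.   -0.12  0.44 -1.02]
tcp [ 0.5612 -0.2193  0.0287] tx ang 8.2 tz [ 0.001 -0.001 -1.   ] w 0.025 F [-0.9  0.4 -3.9] T [-0.02 -0.01 -0.  ] t 9.72 j7 [ 0.24  0.7   0.08  2.   -0.12  0.44 -1.02]
rail near ang 98.18 Y at X0 20.27 30
rail far ang 98.3 Y at X0 -20.41 30
rail z 0.0296 tilt fit [-0.001  -0.002   0.0296]
stop X [0.0496 0.0504 0.0546 0.0593 0.06  ] 1219
tcp X,Y -96.47 -1.12
plate n 4790 X [-0.1261 -0.0671] Y [-0.0333  0.0466] tilt [-0.0009  0.0012  0.0387]
plate far edge ang 98.11 Y -33.41 19
block X [-0.1206 -0.0725] Y [-0.0143  0.0108] 3191
```

Request:
jog_arm:
  plan: "0 -1.2 0 1.3 0 0 -0.002; 0 0 0 0 0 0 0; 0 0 0 0 0 0 0; 0 0 0 0 0 0 0"

```text
clock: 10.05
ee_pos: [0.5596, -0.2196, 0.0269]
eef_rot: [3.133, 0.227, -0.0]
ft_force: [0.3, -0.7, -3.8]
gripper_width: 0.0249
grip_force: 69.2
```

```bash
python3 - <<'E'
from h import *
pose(); im,P,K,T=cloud('wrist'); np.savez('w8.npz',im=im,P=P,K=K,T=T); pose()
E
python3 al.py w8.npz .0152
```

```text
tcp [ 0.5596 -0.2196  0.0269] tx ang 8.27 tz [-0. -0. -1.] w 0.0249 F [ 0.3 -0.7 -3.8] T [ 0.02 -0.05 -0.04] t 10.05 j7 [ 0.24  0.7   0.08  2.   -0.12  0.44 -1.02]
tcp [ 0.5597 -0.2195  0.0269] tx ang 8.29 tz [ 0. -0. -1.] w 0.0246 F [-0.1 -1.4 -2.8] T [ 0.05 -0.06 -0.02] t 10.1 j7 [ 0.24  0.7   0.08  2.   -0.12  0.44 -1.02]
rail near ang 98.17 Y at X0 20.23 30
rail far ang 98.36 Y at X0 -20.46 30
rail z 0.0296 tilt fit [-0.0005 -0.0009  0.0296]
stop X [0.0498 0.0504 0.0547 0.0593 0.0601] 1259
tcp X,Y -96.88 0.65
plate n 4858 X [-0.1265 -0.0675] Y [-0.0315  0.0485] tilt [-0.      0.0014  0.0371]
plate far edge ang 97.9 Y -31.58 19
block X [-0.1212 -0.0731] Y [-0.0126  0.0126] 3077
```

Request:
jog_arm:
  plan: "0 0.3 -5 -0.3 0 0 0; 0 0 -5 0 0 0 0; 0 0 -5 0 0 0 0; 0 0 0 0 0 0 0; 0 0 0 0 0 0 0"

```text
clock: 10.52
ee_pos: [0.5578, -0.2034, 0.0272]
eef_rot: [-3.133, -0.23, 0.0]
ft_force: [0.2, -0.2, -3.2]
gripper_width: 0.0252
grip_force: 69.2
```

```bash
python3 - <<'E'
from h import *
pose(); im,P,K,T=cloud('wrist'); np.savez('w9.npz',im=im,P=P,K=K,T=T); pose()
E
python3 al.py w9.npz .0152|tail -5
```

```text
tcp [ 0.5578 -0.2034  0.0272] tx ang 8.38 tz [-0.     0.001 -1.   ] w 0.0252 F [ 0.2 -0.2 -3.2] T [-0.02 -0.01  0.02] t 10.52 j7 [ 0.22  0.7   0.08  2.02 -0.12  0.43 -1.03]
tcp [ 0.5579 -0.2041  0.0272] tx ang 8.34 tz [ 0.  0. -1.] w 0.0248 F [-0.4 -0.9 -4.2] T [-0.02 -0.06  0.02] t 10.57 j7 [ 0.22  0.7   0.08  2.02 -0.12  0.43 -1.03]
stop X [0.0498 0.0505 0.0548 0.0594 0.0601] 1258
tcp X,Y -80.59 0.05
plate n 4858 X [-0.1103 -0.0512] Y [-0.0321  0.048 ] tilt [-0.001   0.0014  0.0373]
plate far edge ang 98.31 Y -32.15 19
block X [-0.1049 -0.0565] Y [-0.0131  0.0121] 3111
```

Request:
jog_arm:
  plan: "0 0 -4 0 0 0 0; 0 0 -4 0 0 0 0; 0 0 -4 0 0 0 0; 0 0 0 0 0 0 0; 0 0 0 0 0 0 0"

```text
clock: 10.98
ee_pos: [0.556, -0.192, 0.0272]
eef_rot: [-3.133, -0.229, 0.0]
ft_force: [0.2, -1.2, -4.4]
gripper_width: 0.0252
grip_force: 69.2
```

Request:
jog_arm:
  plan: "0 0 -4 0 0 0 0; 0 0 -4 0 0 0 0; 0 0 -4 0 0 0 0; 0 0 0 0 0 0 0"

```text
clock: 11.32
ee_pos: [0.5541, -0.1791, 0.0271]
eef_rot: [-3.132, -0.23, 0.001]
ft_force: [0.3, -0.9, -3.4]
gripper_width: 0.025
grip_force: 69.2
```

Request:
jog_arm:
  plan: "0 0 -7 0 0 0 0; 0 0 -7 0 0 0 0; 0 0 -7 0 0 0 0; 0 0 0 0 0 0 0; 0 0 0 0 0 0 0"

```text
clock: 11.73
ee_pos: [0.5513, -0.1588, 0.0272]
eef_rot: [-3.133, -0.23, 0.0]
ft_force: [-0.2, 0.6, -3.4]
gripper_width: 0.0252
grip_force: 69.2
```

Request:
jog_arm:
  plan: "0 0 -7 0 0 0 0; 0 0 -7 0 0 0 0; 0 0 -7 0 0 0 0; 0 0 0 0 0 0 0; 0 0 0 0 0 0 0"

```text
clock: 12.15
ee_pos: [0.5483, -0.1381, 0.0272]
eef_rot: [-3.133, -0.23, 0.0]
ft_force: [-0.2, 0.1, -4.2]
gripper_width: 0.025
grip_force: 69.2
```

```bash
python3 - <<'E'
from h import *
pose(); im,P,K,T=cloud('wrist'); np.savez('w10.npz',im=im,P=P,K=K,T=T); pose()
E
python3 al.py w10.npz .0152|tail -6
```

```text
tcp [ 0.5483 -0.1381  0.0272] tx ang 8.39 tz [-0.  0. -1.] w 0.025 F [-0.2  0.1 -4.2] T [ 0.01 -0.06  0.03] t 12.15 j7 [ 0.1   0.68  0.09  2.09 -0.15  0.38 -1.12]
tcp [ 0.5484 -0.1389  0.0272] tx ang 8.34 tz [ 0. -0. -1.] w 0.025 F [ 0.8  0.5 -3.4] T [-0.06 -0.04  0.07] t 12.2 j7 [ 0.11  0.68  0.09  2.09 -0.15  0.38 -1.12]
rail z 0.0296 tilt fit [-0.0006 -0.0011  0.0297]
stop X [0.0504 0.0508 0.0552 0.0595 0.0601] 1236
tcp X,Y -14.63 0.24
plate n 4852 X [-0.0443  0.0148] Y [-0.0319  0.0479] tilt [-0.0014  0.0014  0.0374]
plate far edge ang 98.34 Y -31.99 19
block X [-0.0389  0.0094] Y [-0.013   0.0123] 3124
```

Request:
jog_arm:
  plan: "0 0 -7 0 0 0 0; 0 0 -7 0 0 0 0; 0 0 -7 0 0 0 0; 0 0 -7 0 0 0 0; 0 0 0 0 0 0 0"

```text
clock: 12.62
ee_pos: [0.5438, -0.1085, 0.0271]
eef_rot: [-3.131, -0.232, 0.002]
ft_force: [0.4, -0.1, -3.4]
gripper_width: 0.0251
grip_force: 69.2
```

Request:
jog_arm:
  plan: "0 0 -3 0 0 0 0; 0 0 0 0 0 0 0; 0 0 -1.5 0 0 0 0; 0 0 0 0 0 0 0; 0 0 0 0 0 0 0"

```text
clock: 13.03
ee_pos: [0.5437, -0.1073, 0.0272]
eef_rot: [3.133, 0.227, 0.0]
ft_force: [-0.1, -0.4, -4.2]
gripper_width: 0.0253
grip_force: 69.2
```

```bash
python3 - <<'E'
from h import *
pose(); im,P,K,T=cloud('wrist'); np.savez('w11.npz',im=im,P=P,K=K,T=T); pose()
E
python3 al.py w11.npz .0152|tail -6
```

```text
tcp [ 0.5437 -0.1073  0.0272] tx ang 8.28 tz [ 0. -0. -1.] w 0.0253 F [-0.1 -0.4 -4.2] T [-0.05 -0.04 -0.03] t 13.03 j7 [ 0.05  0.67  0.09  2.11 -0.16  0.37 -1.16]
tcp [ 0.5437 -0.1074  0.0272] tx ang 8.27 tz [ 0. -0. -1.] w 0.0249 F [ 0.  -0.3 -3.4] T [-0.06 -0.05 -0.  ] t 13.08 j7 [ 0.05  0.67  0.09  2.11 -0.16  0.37 -1.16]
rail z 0.0297 tilt fit [ 0.0002 -0.0011  0.0297]
stop X [0.0335 0.046  0.0552 0.0596 0.0601] 1262
tcp X,Y 16.52 0.39
plate n 5592 X [-0.0131  0.0595] Y [-0.0317  0.0479] tilt [-0.0242 -0.0103  0.0375]
plate far edge ang 98.22 Y -31.84 19
block X [-0.0077  0.0406] Y [-0.0129  0.0124] 3110
```

Request:
jog_arm:
  plan: "0 0 -1 0 0 0 0; 0 0 -1 0 0 0 0; 0 0 0 0 0 0 0; 0 0 0 0 0 0 0"

```text
clock: 13.42
ee_pos: [0.5433, -0.1049, 0.0272]
eef_rot: [-3.133, -0.228, 0.0]
ft_force: [-0.4, 1.2, -2.9]
gripper_width: 0.0246
grip_force: 69.2
```

Request:
jog_arm:
  plan: "0 0 -0.7 0 0 0 0; 0 0 0 0 0 0 0; 0 0 0 0 0 0 0"

```text
clock: 13.67
ee_pos: [0.5432, -0.1043, 0.0272]
eef_rot: [3.133, 0.227, 0.0]
ft_force: [-0.2, -0.5, -4.2]
gripper_width: 0.0248
grip_force: 69.2
```

Request:
jog_arm:
  plan: "0 0 -0.7 0 0 0 0; 0 0 0 0 0 0 0; 0 0 0 0 0 0 0"

```text
clock: 13.92
ee_pos: [0.5431, -0.1036, 0.0272]
eef_rot: [-3.133, -0.227, 0.0]
ft_force: [1.3, -0.4, -3.6]
gripper_width: 0.0251
grip_force: 69.2
```

Request:
jog_arm:
  plan: "0 0 -0.4 0 0 0 0; 0 0 0 0 0 0 0; 0 0 0 0 0 0 0"

```text
clock: 14.17
ee_pos: [0.543, -0.1032, 0.0272]
eef_rot: [-3.133, -0.227, 0.0]
ft_force: [-1.1, 0.7, -4.4]
gripper_width: 0.0251
grip_force: 69.2
```

Request:
jog_arm:
  plan: "0 0 -0.4 0 0 0 0; 0 0 0 0 0 0 0; 0 0 0 0 0 0 0"

```text
clock: 14.42
ee_pos: [0.543, -0.1032, 0.0273]
eef_rot: [3.133, 0.227, 0.0]
ft_force: [0.1, -1.3, -4.0]
gripper_width: 0.0249
grip_force: 69.2
```

Request:
jog_arm:
  plan: "0 0 -0.4 0 0 0 0; 0 0 0 0 0 0 0; 0 0 0 0 0 0 0"

```text
clock: 14.67
ee_pos: [0.543, -0.1032, 0.0273]
eef_rot: [3.133, 0.227, 0.0]
ft_force: [0.2, -2.6, -3.6]
gripper_width: 0.0253
grip_force: 69.2
```

It has touched the stop: the position holds at y = -0.1032 while the force climbs gently. Next I'll seat it down on the rail and draw it sideways toward the knob side until the far jaw touches.

Request:
jog_arm:
  plan: "0 0 -0.7 0 0 0 0; 0 0 0 0.6 0 0 0; 0 0 0 0 0 0 0; 0 0 0 0 0 0 0"

```text
clock: 15.0
ee_pos: [0.5432, -0.1031, 0.0268]
eef_rot: [3.132, 0.226, 0.002]
ft_force: [0.5, -5.8, -3.8]
gripper_width: 0.0249
grip_force: 69.3
```

Request:
jog_arm:
  plan: "0 -1 0 0 0 0 0; 0 0 0 0 0 0 0; 0 0 0 0 0 0 0"

```text
clock: 15.25
ee_pos: [0.5431, -0.1031, 0.0269]
eef_rot: [3.132, 0.226, 0.004]
ft_force: [1.1, -4.6, -5.5]
gripper_width: 0.0254
grip_force: 69.2
```

Request:
jog_arm:
  plan: "0 -0.7 0 0 0 0 0; 0 0 0 0 0 0 0; 0 0 0 0 0 0 0"

```text
clock: 15.5
ee_pos: [0.5427, -0.1032, 0.0269]
eef_rot: [3.132, 0.226, 0.005]
ft_force: [0.9, -5.5, -3.6]
gripper_width: 0.025
grip_force: 69.2
```

Request:
jog_arm:
  plan: "0 -0.7 0 0 0 0 0; 0 0 0 0 0 0 0; 0 0 0 0 0 0 0"

```text
clock: 15.75
ee_pos: [0.5423, -0.1032, 0.027]
eef_rot: [3.132, 0.226, 0.006]
ft_force: [1.8, -4.8, -4.7]
gripper_width: 0.025
grip_force: 69.2
```

Request:
jog_arm:
  plan: "0 -0.7 0 0 0 0 0; 0 0 0 0 0 0 0; 0 0 0 0 0 0 0"

```text
clock: 16.0
ee_pos: [0.5423, -0.1032, 0.027]
eef_rot: [3.132, 0.227, 0.007]
ft_force: [3.9, -4.4, -4.6]
gripper_width: 0.0253
grip_force: 69.2
```

Request:
jog_arm:
  plan: "0 -0.7 0 0 0 0 0; 0 0 0 0 0 0 0; 0 0 0 0 0 0 0"

```text
clock: 16.25
ee_pos: [0.5423, -0.1032, 0.0271]
eef_rot: [3.131, 0.227, 0.009]
ft_force: [4.0, -4.6, -5.3]
gripper_width: 0.0253
grip_force: 69.1
```

Request:
jog_arm:
  plan: "0 -1.5 0 0 0 0 0; 0 0 0 0 0 0 0; 0 0 0 0 0 0 0"

```text
clock: 16.5
ee_pos: [0.5422, -0.1032, 0.0271]
eef_rot: [3.131, 0.228, 0.013]
ft_force: [5.4, -3.6, -7.6]
gripper_width: 0.025
grip_force: 69.2
```

```bash
python3 - <<'E'
from h import *
pose(); im,P,K,T=cloud('wrist'); np.savez('w12.npz',im=im,P=P,K=K,T=T); pose()
rect(P,'knob',.065,.078,(.497,-.109),.025)
E
python3 al.py w12.npz .0148|tail -5
```

```text
tcp [ 0.5422 -0.1032  0.0271] tx ang 8.32 tz [ 0.009 -0.002 -1.   ] w 0.025 F [ 5.4 -3.6 -7.6] T [-0.93 -1.14  0.2 ] t 16.5 j7 [ 0.04  0.67  0.09  2.12 -0.16  0.35 -1.16]
tcp [ 0.5422 -0.1032  0.0271] tx ang 8.32 tz [ 0.009 -0.002 -1.   ] w 0.025 F [ 4.5 -4.7 -7.9] T [-0.97 -1.15  0.12] t 16.55 j7 [ 0.04  0.67  0.09  2.12 -0.16  0.35 -1.16]
knob 123 c [ 502.4 -113.3] size [ 2.  22.6] ang 17.1 z 0.066
stop X [0.0337 0.0456 0.0555 0.0597 0.0602] 1162
tcp X,Y 20.79 1.24
plate n 5796 X [-0.0088  0.0597] Y [-0.0308  0.0488] tilt [-0.0287 -0.0174  0.0375]
plate far edge ang 98.11 Y -30.95 19
block X [-0.0035  0.0448] Y [-0.0116  0.0137] 3145
```

Request:
jog_arm:
  plan: "0 2.2 0.8 0 0 0 0; 0 0 0 0 0 0 0; 60 0 0 0 0 0 0; 60 0 0 0 0 0 0; 60 0 0 0 0 0 0"

```text
clock: 16.97
ee_pos: [0.5388, -0.1015, 0.0266]
eef_rot: [-3.131, -0.228, 0.003]
ft_force: [0.3, -0.1, -1.2]
gripper_width: 0.0512
grip_force: 0.0
```

Request:
jog_arm:
  plan: "60 0 0 -10 0 0 0; 60 0 0 -25 0 0 0; 60 0 0 -35 0 0 0; 60 0 0 -20 0 0 0; 60 0 0 0 0 0 0"

```text
clock: 17.38
ee_pos: [0.5425, -0.1031, 0.1214]
eef_rot: [3.132, 0.227, 0.012]
ft_force: [-0.1, 0.5, 0.4]
gripper_width: 0.0514
grip_force: 0.0
```

Request:
jog_arm:
  plan: "60 -20 0 0 0 0 0; 60 -20 0 0 0 0 0; 60 0 0 0 0 0 0; 60 0 0 0 0 0 0"

```text
clock: 17.72
ee_pos: [0.4983, -0.1085, 0.1165]
eef_rot: [-3.133, -0.226, 0.003]
ft_force: [0.8, -0.4, -0.1]
gripper_width: 0.0511
grip_force: 0.0
```

```bash
python3 - <<'E'
from h import *
pose(); im,P,K,T=cloud('wrist'); np.savez('w13.npz',im=im,P=P,K=K,T=T); cv2.imwrite('pics/w13.png',im[:,:,::-1]); pose()
rect(P,'knob',.069,.077,(.497,-.110),.025); rect(P,'block',.067,.075,(.542,-.103),.03)
E
python3 al.py w13.npz .0145 | head -4
python3 - <<'E'
from h import *
P=np.load('w13.npz')['P']; z=P[...,2]; o=np.array([.5464,-.1236]); t=np.radians(98.3); e=np.array([np.cos(t),np.sin(t)]); f=np.array([-e[1],e[0]])
X=(P[...,:2]-o)@e*1000; Y=(P[...,:2]-o)@f*1000
k=(abs(z-.0368)<.0012)&(abs(X-20)<34)&(Y>-35)&(Y<30); print('plate X',np.percentile(X[k],[.5,99.5]),'Y',np.percentile(Y[k],[.5,5]),k.sum())
k=(abs(z-.0347)<.0008)&(abs(Y)<24)&(X>45)&(X<65); print('stop',np.percentile(X[k],[1,5,95,99]),k.sum())
E
```

```text
tcp [ 0.4983 -0.1085  0.1165] tx ang 8.25 tz [-0.002  0.001 -1.   ] w 0.0511 F [ 0.8 -0.4 -0.1] T [-0.04 -0.03 -0.02] t 17.72 j7 [ 0.02  0.48  0.14  2.17 -0.13  0.5  -1.17]
tcp [ 0.5    -0.1084  0.1166] tx ang 8.3 tz [-0.  0. -1.] w 0.0514 F [1.4 0.3 0.3] T [-0.01 -0.06 -0.03] t 17.77 j7 [ 0.02  0.48  0.14  2.17 -0.13  0.5  -1.17]
knob 529 c [ 497.3 -110. ] size [ 9.8 33.7] ang 15.7 z 0.0719
block 1311 c [ 542.7 -103.4] size [25.2 25.8] ang 8.2 z 0.0707
rail near ang 98.05 Y at X0 20.01 12
rail far ang 98.29 Y at X0 -20.0 12
rail z 0.0298 tilt fit [-0.0012  0.0003  0.0298]
stop X [0.0308 0.0339 0.0512 0.0593 0.0601] 1263
plate X [-9.08762774 51.44830669] Y [-30.51936297 -28.98434917] 3640
stop [46.81718466 50.75421153 59.56752314 60.10232622] 541
```

View pics/w13.png

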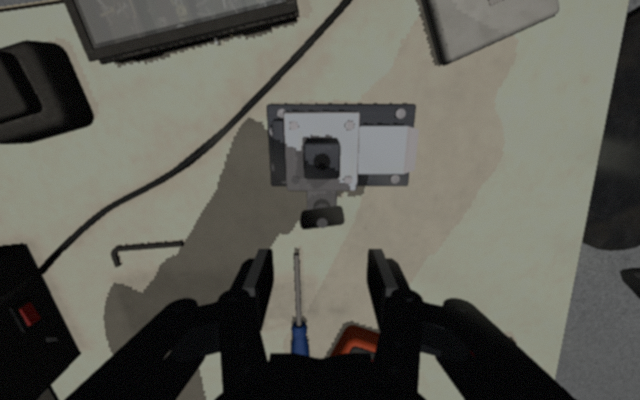

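The carriage at (322,148) is home against the stop and still drawn over. The knob bar at (322,216) is at about -0.13 rad. I'll turn the tool 97.4° counter-clockwise (seen from above) so the pads straddle the bar.

Request:
jog_arm:
  plan: "30 0 0 0 0 0 -0.1214; 30 0 0 0 0 0 -0.1214; 30 0 0 0 0 0 -0.1214; 30 0 0 0 0 0 -0.1214; 30 0 0 0 0 0 -0.1214"

```text
clock: 18.18
ee_pos: [0.5016, -0.1083, 0.1166]
eef_rot: [2.918, 1.163, 0.002]
ft_force: [0.3, 1.0, 0.1]
gripper_width: 0.0256
grip_force: 0.0
```

Request:
jog_arm:
  plan: "30 0 0 0 0 0 -0.1214; 30 0 0 0 0 0 -0.1214; 30 0 0 0 0 0 -0.1214; 30 0 0 0 0 0 -0.1214; 30 0 0 0 0 0 -0.1214"

```text
clock: 18.6
ee_pos: [0.5016, -0.1084, 0.1166]
eef_rot: [2.438, 1.981, 0.002]
ft_force: [0.5, 0.4, 1.4]
gripper_width: 0.0255
grip_force: 0.0
```

Request:
jog_arm:
  plan: "30 0 0 0 0 0 -0.1214; 30 0 0 0 0 0 -0.1214; 30 0 0 0 0 0 -0.1214; 30 0 0 0 0 0 -0.1214; 30 0 0 0 0 0 0"

```text
clock: 19.02
ee_pos: [0.5014, -0.1085, 0.1165]
eef_rot: [-1.895, -2.506, -0.002]
ft_force: [-0.3, 0.0, -0.4]
gripper_width: 0.026
grip_force: 0.0
```

Request:
jog_arm:
  plan: "30 0 0 20 0 0 0; 30 0 0 0 0 0 0; 30 0 0 0 0 0 0; 30 0 0 0 0 0 0"

```text
clock: 19.35
ee_pos: [0.5007, -0.1085, 0.0968]
eef_rot: [-1.899, -2.503, -0.0]
ft_force: [-0.1, 0.8, 0.7]
gripper_width: 0.0257
grip_force: 0.0
```

Run:
```python
from h import *
pose(); im,P,K,T=cloud('wrist'); np.savez('w14.npz',im=im,P=P,K=K,T=T); cv2.imwrite('pics/w14.png',im[:,:,::-1]); pose()
rect(P,'knob',.069,.077,(.497,-.110),.025); rect(P,'block',.067,.075,(.542,-.103),.025)
```

```text
tcp [ 0.5007 -0.1085  0.0968] tx ang 105.62 tz [ 0.  0. -1.] w 0.0257 F [-0.1  0.8  0.7] T [ 0.03 -0.02 -0.03] t 19.35 j7 [ 0.37  0.53 -0.32  2.16  0.34  0.5   0.06]
tcp [ 0.5009 -0.1086  0.0971] tx ang 105.64 tz [ 0.001 -0.    -1.   ] w 0.0254 F [-0.5  0.2  0.2] T [-0.   -0.01 -0.01] t 19.4 j7 [ 0.37  0.53 -0.32  2.16  0.34  0.5   0.06]
knob 621 c [ 496.8 -110.3] size [10.  33.1] ang 16.2 z 0.0721
block 1296 c [ 542.3 -103.7] size [26.3 26.4] ang 8.8 z 0.0708
```

View pics/w14.png

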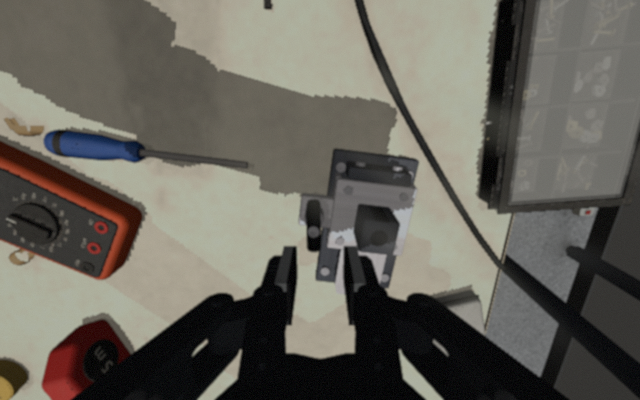

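The view shows the knob bar at (313,222), the block at (378,228) and the pads near (290,275) and (350,275). Before going down I'll check that the right finger's outline clears the block.

Run:
```python
from h import *
d=np.load('w14.npz'); P=d['P']; W=d['T']@np.linalg.inv(np.array(robot.camera_model('wrist')['tool_from_camera']))
Q=((P-W[:3,3])@W[:3,:3])*1000
for a in range(-80,-10,8):
    k=np.isfinite(Q[...,0])&(Q[...,2]>=a)&(Q[...,2]<a+8)&(abs(Q[...,0])<45)
    if k.sum(): print(a,a+8,'y',Q[k][:,1].min().round(1),Q[k][:,1].max().round(1),'x max',Q[k][:,0].max().round(1))
```

```text
-80 -72 y -52.1 52.3 x max 16.5
-72 -64 y -47.9 49.3 x max 13.8
-64 -56 y -44.3 44.9 x max 13.8
-56 -48 y -29.7 30.6 x max 12.1
-48 -40 y -25.9 26.9 x max 11.5
-40 -32 y -25.9 26.7 x max 11.1
-32 -24 y -26.0 26.9 x max 11.0
-24 -16 y -24.4 25.8 x max 10.9
-16 -8 y -12.5 13.4 x max 7.2
```

Request:
jog_arm:
  plan: "30 -0.9 -4.1 15 0 0 0; 30 0 0 0 0 0 0; 30 0 0 25 0 0 0; 30 0 0 0 0 0 0; 30 0 0 0 0 0 0"

```text
clock: 19.82
ee_pos: [0.496, -0.1105, 0.0566]
eef_rot: [-1.897, -2.502, 0.002]
ft_force: [-0.5, -0.1, 1.2]
gripper_width: 0.0257
grip_force: 0.0
```

Run:
```python
from h import *
pose(); im,P,K,T=cloud('wrist'); pose()
rect(P,'knob',.069,.077,(.497,-.110),.02)
W=T@np.linalg.inv(np.array(robot.camera_model('wrist')['tool_from_camera'])); Q=((P-W[:3,3])@W[:3,:3])*1000
k=(abs(P[...,2]-.073)<.003)&(np.hypot(P[...,0]-.497,P[...,1]+.11)<.02); q=Q[k]; print('knob in tool x',np.percentile(q[:,0],[2,98]).round(1),'y',np.percentile(q[:,1],[2,98]).round(1))
k=np.isfinite(Q[...,0])&(Q[...,2]<-20)&(Q[...,2]>-45)&(abs(Q[...,1])<35)&(abs(Q[...,0])<15); q=Q[k]; print('pads',np.percentile(q[:,2],99).round(1),q[q[:,1]<0][:,1].max().round(1),q[q[:,1]>0][:,1].min().round(1))
```

```text
tcp [ 0.496  -0.1105  0.0566] tx ang 105.68 tz [-0.002  0.    -1.   ] w 0.0257 F [-0.5 -0.1  1.2] T [-0.01  0.04 -0.  ] t 19.82 j7 [ 0.33  0.59 -0.27  2.19  0.39  0.4   0.02]
tcp [ 0.4967 -0.1106  0.0572] tx ang 105.68 tz [-0. -0. -1.] w 0.0257 F [ 0.1 -0.3  0.5] T [0.01 0.02 0.04] t 19.87 j7 [ 0.33  0.59 -0.27  2.19  0.39  0.4   0.02]
knob 987 c [ 494.7 -110.3] size [32.8 33.3] ang 1.1 z 0.0721
knob in tool x [-15.5  15.8] y [-12.4  13.3]
pads -20.5 -12.2 13.1
```

Request:
jog_arm:
  plan: "30 0 0 15 0 0 0; 30 0 0 8 0 0 0; 30 0 0 4 0 0 0; 30 0 0 0 0 0 0; 30 0 0 0 0 0 0"

```text
clock: 20.28
ee_pos: [0.4967, -0.1107, 0.0299]
eef_rot: [1.898, 2.504, -0.0]
ft_force: [1.0, 0.5, 0.5]
gripper_width: 0.0255
grip_force: 0.0
```

Request:
jog_arm:
  plan: "0 0 0 0 0 0 0; 0 0 0 0 0 0 0; 0 0 0 0 0 0 0; 0 0 0 0 0 0 0; 0 0 0 0 0 0 0"
  force: 50

```text
clock: 20.7
ee_pos: [0.4968, -0.1108, 0.03]
eef_rot: [1.897, 2.503, 0.0]
ft_force: [-0.8, 0.4, 4.1]
gripper_width: 0.0115
grip_force: 49.0
```

```bash
python3 -c "
from h import *
pose(); print(robot.observe()['grip_force'])"
```

```text
tcp [ 0.4968 -0.1108  0.03  ] tx ang 105.68 tz [ 0. -0. -1.] w 0.0115 F [-0.8  0.4  4.1] T [0.04 0.15 0.06] t 20.7 j7 [ 0.3   0.64 -0.23  2.2   0.42  0.34 -0.01]
49.006887674331665
```

Request:
jog_arm:
  plan: "0 0.1 -0.8 0 0 0 0; 0 0 0 0 0 0 0; 0 0 0 0 0 0 0"

```text
clock: 20.95
ee_pos: [0.4967, -0.1108, 0.0299]
eef_rot: [1.897, 2.503, 0.002]
ft_force: [0.0, 0.2, 4.3]
gripper_width: 0.0113
grip_force: 49.0
```

Request:
jog_arm:
  plan: "0 0.1 -0.8 0 0 0 0; 0 0 0 0 0 0 0; 0 0 0 0 0 0 0"

```text
clock: 21.2
ee_pos: [0.496, -0.1109, 0.0298]
eef_rot: [1.897, 2.503, 0.002]
ft_force: [2.3, 0.1, 4.2]
gripper_width: 0.0112
grip_force: 48.9
```

Request:
jog_arm:
  plan: "0 0.1 -0.8 0 0 0 0; 0 0 0 0 0 0 0; 0 0 0 0 0 0 0"

```text
clock: 21.45
ee_pos: [0.4959, -0.1109, 0.0298]
eef_rot: [1.896, 2.502, 0.003]
ft_force: [4.0, 1.3, 1.5]
gripper_width: 0.0111
grip_force: 48.8
```

Request:
jog_arm:
  plan: "0 0 0 0 0 0 0.08; 0 0 0 0 0 0 0.08; 0 0 0 0 0 0 0.08; 0 0 0 0 0 0 0; 0 0 0 0 0 0 0"

```text
clock: 21.87
ee_pos: [0.4957, -0.1107, 0.0299]
eef_rot: [2.18, 2.26, 0.003]
ft_force: [4.7, 1.6, 1.9]
gripper_width: 0.0111
grip_force: 48.9
```

```bash
cat > tq.py <<'E'
from h import *
F=[];T=[];A=[];J=[];p=[]
for i in range(5):
    s=robot.observe(); M=R.from_rotvec(s['eef_rot']).as_matrix()
    F.append(s['ft_force']);T.append(s['ft_torque']);A.append(np.arctan2(M[1,0],M[0,0]));J.append(s['joint_torque'][6]);p.append(s['ee_pos'])
    if i<4: robot.grab_frame('wrist')
a=np.mean(A); print('yaw',round(np.degrees(a),2),'turned',round(np.radians(105.68)-a,3),'Tz',np.mean(T,0).round(3),'sd',np.std(T,0)[2].round(3),'F',np.mean(F,0).round(2),'j7t',np.mean(J).round(3),'p',np.mean(p,0).round(4),'w',round(s['gripper_width'],4),'t',round(s['clock'],1))
E
python3 tq.py
```

```text
yaw 92.06 turned 0.238 Tz [ 0.277 -1.162  0.038] sd 0.039 F [4.92 1.63 2.29] j7t -0.075 p [ 0.4957 -0.1107  0.0298] w 0.0108 t 22.1
```

Create tm.py:
```python
from h import *
o=[]
for i in range(3):
    s=robot.observe(); M=R.from_rotvec(s['eef_rot']).as_matrix()
    o.append((round(np.radians(105.68)-np.arctan2(M[1,0],M[0,0]),3),round(s['ft_torque'][2],3),round(s['joint_torque'][6],3)))
    if i<2: robot.grab_frame('wrist')
print(o,'F',np.round(s['ft_force'],1),'p',np.round(s['ee_pos'],4),round(s['clock'],2))
```

```text
(no output)
```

Request:
jog_arm:
  plan: "0 0 0 0 0 0 0.05; 0 0 0 0 0 0 0.05; 0 0 0 0 0 0 0.05; 0 0 0 0 0 0 0.05; 0 0 0 0 0 0 0.05"

```text
clock: 22.48
ee_pos: [0.4955, -0.1107, 0.0298]
eef_rot: [2.447, 1.968, 0.003]
ft_force: [4.4, 1.0, 2.6]
gripper_width: 0.0114
grip_force: 48.9
```

```bash
python3 tm.py
```

```text
[(np.float64(0.49), np.float64(0.148), np.float64(0.084)), (np.float64(0.492), np.float64(0.088), np.float64(-0.164)), (np.float64(0.488), np.float64(0.028), np.float64(-0.171))] F [4.8 1.5 2.5] p [ 0.4955 -0.1108  0.0298] 22.58
```

Request:
jog_arm:
  plan: "0 0 0 0 0 0 0.03; 0 0 0 0 0 0 0.03"

```text
clock: 22.75
ee_pos: [0.4954, -0.1107, 0.0298]
eef_rot: [2.504, 1.896, 0.003]
ft_force: [4.9, 1.5, 3.0]
gripper_width: 0.0109
grip_force: 48.9
```

```bash
python3 tm.py
```

```text
[(np.float64(0.548), np.float64(0.114), np.float64(-0.002)), (np.float64(0.55), np.float64(0.048), np.float64(-0.146)), (np.float64(0.548), np.float64(0.055), np.float64(-0.123))] F [5.5 0.1 3.1] p [ 0.4954 -0.1108  0.0298] 22.85
```

Request:
jog_arm:
  plan: "0 0 0 0 0 0 0.03; 0 0 0 0 0 0 0.03"

```text
clock: 23.02
ee_pos: [0.4954, -0.1107, 0.0298]
eef_rot: [2.56, 1.82, 0.003]
ft_force: [5.5, 0.7, 3.1]
gripper_width: 0.0112
grip_force: 48.9
```

```bash
python3 tm.py
```

```text
[(np.float64(0.608), np.float64(0.136), np.float64(-0.002)), (np.float64(0.61), np.float64(0.09), np.float64(-0.147)), (np.float64(0.608), np.float64(0.096), np.float64(-0.124))] F [5.5 1.2 2.6] p [ 0.4954 -0.1108  0.0298] 23.12
```

Create tm.py:
```python
from h import *
import json
o=[]
for i in range(6):
    s=robot.observe(); M=R.from_rotvec(s['eef_rot']).as_matrix()
    o.append((np.radians(105.68)-np.arctan2(M[1,0],M[0,0]),s['ft_torque'][2],s['joint_torque'][6]))
    if i<5: robot.grab_frame('wrist')
o=np.array(o); a=o[:,0].mean(); r=[a,o[0,1],o[1:,1].mean(),o[0,2],o[1:,2].mean()]
open('log.txt','a').write(json.dumps([float(x) for x in r])+'\n'); print(np.round(r,3),'F',np.round(s['ft_force'],1),'p',np.round(s['ee_pos'],4),round(s['clock'],2))
```

```text
(no output)
```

Request:
jog_arm:
  plan: "0 0 0 0 0 0 0.03; 0 0 0 0 0 0 0.03"

```text
clock: 23.28
ee_pos: [0.4953, -0.1107, 0.0298]
eef_rot: [2.613, 1.742, 0.003]
ft_force: [5.6, 2.3, 3.0]
gripper_width: 0.0112
grip_force: 48.9
```

```bash
python3 tm.py
```

```text
[ 0.668  0.143  0.082 -0.003 -0.098] F [5.3 1.9 3. ] p [ 0.4953 -0.1108  0.0298] 23.53
```

Request:
jog_arm:
  plan: "0 0 0 0 0 0 0.03; 0 0 0 0 0 0 0.03"

```text
clock: 23.7
ee_pos: [0.4953, -0.1107, 0.0298]
eef_rot: [2.665, 1.663, 0.003]
ft_force: [5.4, 1.0, 3.3]
gripper_width: 0.0114
grip_force: 48.9
```

```bash
python3 tm.py
```

```text
[ 0.728  0.148  0.068 -0.003 -0.099] F [5.  2.5 3.7] p [ 0.4953 -0.1107  0.0298] 23.95
```

Request:
jog_arm:
  plan: "0 0 0 0 0 0 0.03; 0 0 0 0 0 0 0.03"

```text
clock: 24.12
ee_pos: [0.4952, -0.1107, 0.0298]
eef_rot: [2.713, 1.582, 0.003]
ft_force: [5.4, 1.2, 2.3]
gripper_width: 0.0111
grip_force: 49.0
```

```bash
python3 tm.py
```

```text
[ 0.788  0.204  0.088 -0.008 -0.103] F [5.2 1.3 2.6] p [ 0.4952 -0.1107  0.0298] 24.37
```

Request:
jog_arm:
  plan: "0 0 0 0 0 0 0.03; 0 0 0 0 0 0 0.03"

```text
clock: 24.53
ee_pos: [0.4952, -0.1108, 0.0298]
eef_rot: [2.76, 1.501, 0.003]
ft_force: [4.9, 1.6, 3.2]
gripper_width: 0.0115
grip_force: 49.0
```

```bash
python3 tm.py
```

```text
[ 0.848  0.151  0.075 -0.021 -0.122] F [4.4 2.3 3.9] p [ 0.4952 -0.1108  0.0298] 24.78
```

The joint-7 torque is very clean. It is flat up to 0.73 rad turned, then rises by 0.018 N·m per 0.06 rad, which is 0.3 N·m/rad. That puts the bite at about 0.775 rad turned. I'll take two more steps to confirm.

Request:
jog_arm:
  plan: "0 0 0 0 0 0 0.03; 0 0 0 0 0 0 0.03"

```text
clock: 24.95
ee_pos: [0.4951, -0.1107, 0.0299]
eef_rot: [2.803, 1.417, 0.003]
ft_force: [6.0, 1.8, 4.1]
gripper_width: 0.0112
grip_force: 49.1
```

```bash
python3 tm.py
```

```text
[ 0.908  0.203  0.086 -0.031 -0.134] F [4.9 1.3 4.2] p [ 0.4951 -0.1108  0.0299] 25.2
```

Request:
jog_arm:
  plan: "0 0 0 0 0 0 0.03; 0 0 0 0 0 0 0.03"

```text
clock: 25.37
ee_pos: [0.4951, -0.1108, 0.0299]
eef_rot: [2.845, 1.333, 0.002]
ft_force: [4.9, 1.6, 5.7]
gripper_width: 0.0112
grip_force: 49.2
```

```bash
python3 tm.py
```

```text
[ 0.968  0.192  0.11  -0.043 -0.144] F [5.3 1.2 5.1] p [ 0.495  -0.1108  0.03  ] 25.62
```

Request:
jog_arm:
  plan: "0 0 0 0 0 0 0.025; 0 0 0 0 0 0 0.025"

```text
clock: 25.78
ee_pos: [0.495, -0.1108, 0.03]
eef_rot: [2.877, 1.262, 0.002]
ft_force: [5.1, 2.8, 6.3]
gripper_width: 0.0111
grip_force: 49.3
```

```bash
python3 tm.py
python3 - <<'E'
import json,numpy as np
from scipy.optimize import curve_fit
d=np.array([json.loads(l) for l in open('log.txt')])
f=lambda a,c,b,k:c-k*np.maximum(a-b,0)
for col in (3,4):
    p,cv=curve_fit(f,d[:,0],d[:,col],p0=[d[0,col],.78,.25]); print(p.round(3),np.sqrt(np.diag(cv)).round(3))
E
```

```text
[ 1.018  0.181  0.112 -0.078 -0.149] F [5.5 1.6 5.2] p [ 0.495  -0.1108  0.03  ] 26.03
[-0.003  0.786  0.276] [0.006 0.032 0.046]
[-0.099  0.747  0.199] [0.003 0.021 0.019]
```

The bite fits at about 0.77 rad turned, and I'm now about 0.25 rad past it. Relaxing the pull, letting go and backing off.

Request:
jog_arm:
  plan: "0 1.2 1 0 0 0 0; 0 0 0 0 0 0 0; 30 0 0 0 0 0 0; 30 0 0 0 0 0 0; 30 0 0 0 0 0 0"

```text
clock: 26.45
ee_pos: [0.4921, -0.1111, 0.0288]
eef_rot: [-2.876, -1.257, 0.009]
ft_force: [-0.2, -0.1, -0.4]
gripper_width: 0.0255
grip_force: 0.0
```

Request:
jog_arm:
  plan: "30 0 0 -10 0 0 0; 30 0 0 -20 0 0 0; 30 0 0 -30 0 0 0; 30 0 0 -30 0 0 0; 30 0 0 0 0 0 0"

```text
clock: 26.87
ee_pos: [0.4978, -0.1117, 0.1243]
eef_rot: [2.875, 1.256, 0.009]
ft_force: [-0.0, -0.2, -0.0]
gripper_width: 0.026
grip_force: 0.0
```

Request:
jog_arm:
  plan: "30 -20 0 0 0 0 0; 30 -20 0 0 0 0 0; 30 0 0 0 0 0 0; 30 0 0 0 0 0 0; 30 0 0 0 0 0 0"

```text
clock: 27.28
ee_pos: [0.4684, -0.1399, 0.1195]
eef_rot: [-2.878, -1.258, 0.0]
ft_force: [0.1, -0.9, -0.6]
gripper_width: 0.0259
grip_force: 0.0
```

Run:
```python
from h import *
pose(); im,P,K,T=cloud('wrist'); np.savez('w15.npz',im=im,P=P,K=K,T=T); cv2.imwrite('pics/w15.png',im[:,:,::-1])
rect(P,'knob',.0695,.077,(.497,-.110),.025); rect(P,'block',.067,.075,(.542,-.103),.025)
z=P[...,2]; o=np.array([.5464,-.1236]); t=np.radians(98.3); e=np.array([np.cos(t),np.sin(t)]); f=np.array([-e[1],e[0]])
X=(P[...,:2]-o)@e*1000; Y=(P[...,:2]-o)@f*1000
k=(abs(z-.0368)<.0012)&(abs(X-20)<34)&(Y>-35)&(Y<20); print('plate X',np.percentile(X[k],[.5,99.5]).round(1),'Y',np.percentile(Y[k],[.5,2]).round(1),'z',np.median(z[k]))
k=(abs(z-.0347)<.0008)&(abs(Y)<24)&(X>45)&(X<65); print('stop',np.percentile(X[k],[1,5,95,99]).round(1),k.sum())
```

```text
tcp [ 0.4684 -0.1399  0.1195] tx ang 47.24 tz [-0.001  0.    -1.   ] w 0.0259 F [ 0.1 -0.9 -0.6] T [ 0.03 -0.07  0.03] t 27.28 j7 [ 0.21  0.45 -0.01  2.21  0.01  0.48 -0.56]
knob 597 c [ 496.  -110.5] size [33.6  9.9] ang 50.3 z 0.072
block 1505 c [ 541.6 -103.9] size [26.  26.5] ang 8.4 z 0.0708
plate X [-9.4 52.1] Y [-29.7 -29.2] z 0.03680489333889313
stop [46.8 50.4 59.5 59.9] 668
```

View pics/w15.png

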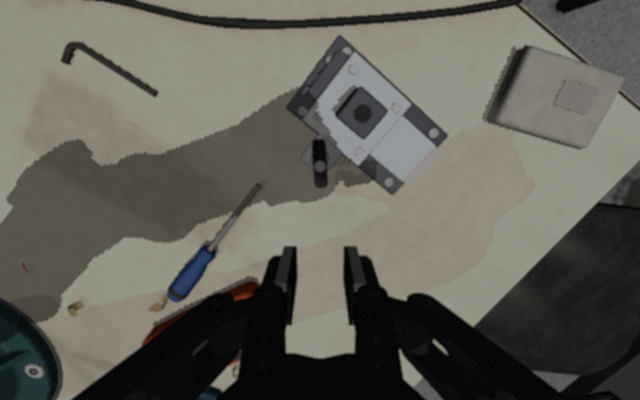

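Run:
```python
from h import *
o=np.array([.5464,-.1236]); t=np.radians(98.27); e=np.array([np.cos(t),np.sin(t)]); f=np.array([-e[1],e[0]])
for n in ['w8','w11','w12','w13','w14','w15']:
    P=np.load(n+'.npz')['P']; z=P[...,2]; X=(P[...,:2]-o)@e*1000; Y=(P[...,:2]-o)@f*1000
    r=(abs(z-.0297)<.0012)&(X>-46)&(X<-16)&(abs(Y)<26)
    q=np.percentile(Y[r],[1,99]) if r.sum()>50 else [np.nan]*2
    s=(abs(z-.0347)<.0009)&(abs(Y)<23)&(X>52)&(X<66); sx=np.percentile(X[s],98) if s.sum()>30 else np.nan
    k=(abs(z-.0708)<.0025)&(abs(X-20.5)<17)&(abs(Y-1)<17)
    b=cv2.minAreaRect(np.c_[X[k],Y[k]].astype(np.float32)) if k.sum()>50 else None
    print(n,'rail Y',np.round(q,1),'mid',np.mean(q).round(2),'stop far X',round(float(sx),1),'block',None if b is None else (np.round(b[0],2),np.round(b[1],1),round(b[2],1)), 'relY',None if b is None else (b[0][1]-np.mean(q)).round(2))
```

```text
w8 rail Y [-20.1  19.7] mid -0.21 stop far X 59.8 block None relY None
w11 rail Y [-19.9  19.6] mid -0.15 stop far X 59.9 block (array([20.59, -0.14]), array([26.8, 33.9]), 89.3) relY 0.01
w12 rail Y [-20.1  19.7] mid -0.18 stop far X 60.0 block (array([20.54,  1.25]), array([26.9, 33.9]), 89.9) relY 1.43
w13 rail Y [-20.  20.] mid 0.0 stop far X 60.0 block (array([20.51,  0.72]), array([25.2, 25.8]), 89.9) relY 0.72
w14 rail Y [-20.   20.1] mid 0.06 stop far X 59.7 block (array([20.29,  1.22]), array([26.4, 26.3]), 0.5) relY 1.16
w15 rail Y [-19.4  19.8] mid 0.21 stop far X 59.8 block (array([20.18,  1.9 ]), array([26. , 26.4]), 89.7) relY 1.69
```

The final picture shows the carriage home, with its block at (362,112) and the knob bar at (320,163) turned. The screwdriver, hex key and tin box in view are undisturbed. The knob turned about 0.97 rad, roughly 0.2–0.25 past the bite, and the carriage is drawn over and at the stop. Handing in.

```bash
python3 -c "
from station import robot
print(robot.close_job())"
```

```text
the job is handed in; nothing more can be done
None
```

I slid the carriage fully home against the stop (about 6 N push) and tightened the clamp to an estimated 0.2–0.25 rad (11–14°) past the bite, then let go and handed the job in at about 27 s; the first grasp closed on air without moving anything, and the hand-in returned no verdict.

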